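# Hold the drill stand's bit at full depth

### The arm

A 7-joint arm with a two-finger parallel gripper is mounted at the origin on the work surface. World frame = base frame: x ahead of the robot, y to its left, z up, the work surface at z = 0. Lengths are in mm, angles in rad, forces in N, time in s.
With the tool pointing down it reaches from about 400 to 850 mm from the base axis. Payload 4.5 kg.
Tool frame: the origin (TCP) lies midway between the tips of the shut fingers; the grasp point (between the pads) lies manip.tcp_to_grasp behind it (manip.tcp_to_grasp is the distance from the TCP to the grasp point, in mm); z points along the fingers, y is the line along which they close (so a half turn about z gives the same grasp; the last joint's range is limited). The gripper opens to 88 mm and grips with 3 to 60 N. Pads are 18 mm wide; open, the fingers measure 123 mm over their backs; the gripper's body (75 mm by 187 mm) begins 45 mm behind the grasp point.
Start: joints at [-1.162, 0.689, -0.195, 1.565, 0.157, 0.902, -0.215], TCP at [228.786, 581.644, 238.743] pointing down, gripper open.
Joint ranges: [-3.01, 3.01], [-0.46, 2.08], [-1.47, 1.51], [0.13, 2.56], [-1, 4.14], [0.04, 2.09], [-2.66, 2.66]. Speed limits (rad/s): [2.57, 2.57, 3.14, 3.14, 3.14, 3.14, 3.14].

### API

Orientations are given as a rotation vector (axis times angle).
In Python, from bench import manip gives the robot as it stands. The module is installed in compiled form; this text tells all that it offers.
- The arm moves only by the tool jog_arm, never from a script. Its argument "motion" is a list that holds one entry, the list of rows, each a list of 7 numbers: the shift along the tool's x, y, z as a fraction of full scale, then the turn, a rotation vector about the tool's x, y, z as a fraction of full scale, then the gripper's target within -1 to 1 (shut at 1, half-way at 0, fully open at -1). In form: [[[x, y, z, wx, wy, wz, hand], ...]]. A call has 1 to 8 rows; each row is the pose to reach, as a shift and turn from the pose commanded when the call began, along the tool's axes at that moment; what a row does not reach only later rows make up. Full scale, the value 1, is 0.4 m for a shift and 120 degrees for a turn. A row lasts 1/12 s, in which the tool goes at most 41.7 mm and 7.16 degrees, less where a joint would pass 70% of its speed; a pose out of reach is approached as far as the arm can. A call with a number of a shift or a turn outside -1 to 1 is refused whole. A call with a gripper value outside its range is refused whole. The fingers move at their own pace and stop on an object; "grip_force" is the grip in N (left out, the last holds). Time passes only in rows, so rows that repeat a pose let the fingers close. It gives the time, the measured TCP pose, the force, the opening and the grip force at its end, in the units of the state.
- manip.sense(): the state, without advancing time (a new reading comes with each control period).
- manip.grab_frame(name): name is "side" or "top" or "wrist"; returns the picture (480x640x3 uint8, red, green, blue); there is no depth.
- manip.get_calibration(name): a dict with "K" (3x3 intrinsics, pixels), "k1" (the pictures are not rectified: a ray, as slopes to the right and down, at radius r is drawn at 1 + k1 r^2 times it, then the intrinsics apply), "origin" and "orientation" of the camera in the world. Camera axes: x right, y down, z forward; pixel columns grow to the right and rows downward; lengths in mm; the calibration is good to about 2 mm. A picture is of the moment at which its call begins: read the wrist's pose just before it. get_calibration takes no time and is no camera call; for the wrist camera it gives the pose at the moment of the call.
- manip.sign_off(): hands the job in; it is judged then, once.
The state is a dict: "time_s": time; "joint_pos": joint angles; "joint_velocities": joint speeds; "tau": joint torques, N m; "tool_pos": TCP position; "eef_rot": TCP orientation; "wrist_force": force on the tool from outside, world axes, zero at the start; "ft_torque": the same for the moment, N m; "finger_gap": finger opening in mm; "finger_force": force on a finger pad.
Only numpy, scipy, OpenCV 4.12 (cv2) and the standard library are available. Lean on these libraries where they do the work, as an engineer would, in place of code of your own. Each camera call takes 0.05 s, during which the arm holds its last target. There are 200 camera calls.

### The job

Get the drill stand ready for me to set its depth stop: first wind the crank clockwise until the work platform is all the way up, then flip the red safety catch on the head right over, clear of the feed lever, and then pull the feed lever all the way down by its black ball. Finish while still holding the lever down there with the gripper, do not let it spring back, and leave the other things on the bench where they are.

Things in the scene. Friction and masses are not known exactly. Their poses are not given: they have to be found in the camera images.
- stand: green drill stand, bolted down (it cannot move, but where it stands and its yaw differ each time). Origin: underside of the base plate, centre; its x points away from the operator, y to the left, z up. Base plate 250 x 200 x 22 mm, front edge at x = -120 mm, with a side foot on the right. A steel column 32 mm across, 304 mm high, stands at x = 90 mm; the green head (x -70 to 120, y -45 to 45, z 185 to 245 mm) sits on it over the work platform
- crank_axis (a point): on the vertical axis of the crank, at the height of the middle of the crank's handle (128 mm up), on the stand's right side, above a grey gear box whose top is 88 mm up
- crank_handle (a point): middle of the crank's upright black handle: round, 25 mm across, 44 mm tall (106 to 150 mm up), 50 mm from the crank's axis; it spins freely on its pin, so a gripper can keep its heading while carrying it round
- crank (a joint): turns of the crank in rad, clockwise seen from above is positive and raises the platform; from 0 (bottom stop) to 12.57 (top stop, 2 turns); at 0 the arm points to the stand's -x. Starts 0 to 1.2. About 2 to 3 N at the handle; stays where it is left
- platform (a joint): height of the steel work platform (130 x 150 x 14 mm, with a hole under the bit) over its lowest place, in m: 0 to 0.040 at the top stop; geared to the crank, 20 mm a turn
- catch_pivot (a point): on the vertical pivot axis of the red catch, on top of the head, at the height of the middle of the catch's knob
- catch_knob (a point): middle of the catch's upright red knob: round, 19 mm across, 36 mm tall, 45 mm from the pivot; under it is the catch's flat red tongue, 20 mm wide, top 20 mm below this point; the head's top is 10 mm lower still
- catch (a joint): angle of the safety catch in rad, anticlockwise seen from above is positive: 0 = engaged (the tongue points to the stand's left, +y, over the lever's tail, and blocks the lever), 1.5 = fully clear (the stop; the tongue points to the operator, -x, and lies over the head). Starts 0 to 0.15. About 1 N at the knob; stays where it is left
- lever_pivot (a point): on the feed lever's axis (level, along the stand's y), in the plane in which the lever swings, on the left side of the head, 215 mm up
- lever_ball (a point): centre of the black ball, 34 mm across, at the end of the feed lever, 160 mm from the pivot, on the operator's side of it; the lever is a 12 mm round rod
- feed_lever (a joint): angle of the feed lever in rad: 0 = up at rest (the rod rises 0.61 rad, 35 degrees, above level towards the operator), positive = ball pulled down, 1.2 = bottom stop (0.59 rad below level), bit down by 62 mm. A spring pushes it up, about 4 N at the ball at the top and 8 N at the bottom; let go, it springs back up. While the catch is engaged it gives only about 0.1 when pulled hard
- drill_mid (a point): blue cordless drill with a red press-button trigger, lying on its side, 200 mm long, 60 mm high; point in the motor body. Bystander
- bit_case_mid (a point): red plastic drill bit case, 100 x 170 x 36 mm, lying flat; point at its centre. Bystander
- bradawl_mid (a point): bradawl, wooden handle and steel spike, 125 mm long, 26 mm high, lying down; point near its middle. Bystander
- rasp_mid (a point): rasp with a wooden handle, 300 mm long, 26 mm high, lying down; point near its middle. Bystander
- pots_mid (a point): two black plastic plant pots, one inside the other, 118 mm across, 140 mm high; point at the centre. Bystander
- paint_tin_mid (a point): paint tin, 90 mm across, 110 mm high; point at the centre. Bystander
- tape_measure_mid (a point): yellow tape measure, 70 x 35 x 65 mm; point at the centre. Bystander

How it is judged:
By the outcome, as a careful person would: the job done as asked, in the order asked, and still so for the second after the job is handed in, while the arm keeps its last pose, push and grip.
It also fails if it takes over 72 s, if anything falls off the work surface, if the arm or the gripper's body presses on something with over 40 N, if the wrist force passes 120 N, or if a joint passes its speed limit or range.

## Working session

There is one attempt and no reset: what is moved stays moved. The work goes in short steps, Python scripts to look and compute and a tool call to move; the robot and the scene stay as the last step left them, time stands still between calls to the robot, and variables do not carry over. Pictures are saved under pics/ and viewed, at most 10 in all, crops included, and the job is handed in when it is done.

Besides the shell and the picture viewer there is one more tool, called after "Request:" as name(argument=value, ...), one argument or row to a line, values as JSON. jog_arm: Moves the arm, as the interface text tells. Shift numbers are shares of 0.4 m and turn numbers shares of 120 degrees, none past 1 either way. Its arguments: {"type":"object","properties":{"motion":{"type":"array","items":{"type":"array","items":{"type":"array","items":{"type":"number"}}}},"grip_force":{"type":"number"}},"required":["motion"]}

```bash
mkdir -p pics; cat > h.py <<'E'
import numpy as np, cv2
from scipy.spatial.transform import Rotation as R
from bench import manip
def rot(o):
    o=np.array(o,float); return o if o.shape==(3,3) else R.from_rotvec(o).as_matrix()
def snap(n,f):
    c=manip.get_calibration(n); im=manip.grab_frame(n); cv2.imwrite(f'pics/{f}.png',im[:,:,::-1]); return im,c
def ray(c,u,v):
    K=np.array(c['K']);p=np.array([(u-K[0,2])/K[0,0],(v-K[1,2])/K[1,1]]);q=p.copy()
    for _ in range(20): q=p/(1+c['k1']*(q@q))
    d=rot(c['orientation'])@np.array([*q,1]); return np.array(c['origin'],float),d/np.linalg.norm(d)
def onz(c,u,v,z):
    o,d=ray(c,u,v); return o+d*(z-o[2])/d[2]
def proj(c,P):
    x=rot(c['orientation']).T@(np.array(P,float)-np.array(c['origin'])); q=x[:2]/x[2]; q=q*(1+c['k1']*(q@q))
    K=np.array(c['K']); return K[:2,:2]@q+K[:2,2]
def two(c1,p1,c2,p2):
    o1,d1=ray(c1,*p1);o2,d2=ray(c2,*p2)
    s=np.linalg.lstsq(np.c_[d1,-d2],o2-o1,rcond=None)[0]
    a,b=o1+d1*s[0],o2+d2*s[1]; return (a+b)/2,np.linalg.norm(a-b)
E
python3 - <<'E'
from h import *
for n in ['side','top']:
    im,c=snap(n,n+'0'); print(n,c['origin'],np.round(c['orientation'],3).tolist(),c['k1'],np.array(c['K']).tolist())
s=manip.sense(); print(s, manip.tcp_to_grasp)
E
```

```text
side [   4.31794822 -740.55820666 1108.07899792] [-2.266, 0.735, -0.292] -0.045798776098523515 [[520.269474034742, 0.0, 315.07946243826467], [0.0, 520.269474034742, 243.70097878989802], [0.0, 0.0, 1.0]]
top [ 239.58147743  -17.38584824 1594.81637105] [-2.185, 2.025, -0.221] -0.05955093621620934 [[554.9089103893647, 0.0, 312.63083429452536], [0.0, 554.9089103893647, 238.31230194678605], [0.0, 0.0, 1.0]]
{'time_s': 0.1, 'joint_pos': array([-1.16223171,  0.68989846, -0.194515  ,  1.56622228,  0.15728247,
        0.90252323, -0.21509654]), 'joint_velocities': array([-7.67227556e-04,  6.76191416e-05, -1.25714009e-03, -2.32815370e-03,
        6.78606485e-04,  5.09475485e-04,  7.37941361e-04]), 'tau': array([-2.86884475e-03, -5.28496563e+01, -1.27135757e+00, -1.53837776e+01,
       -5.25527692e-02,  1.97231551e-03,  4.20913625e-05]), 'tool_pos': array([228.6157567 , 581.07623258, 237.99587053]), 'eef_rot': array([-5.85106142e-01, -3.08642348e+00,  2.59325040e-03]), 'wrist_force': array([-0.99960398, -0.86148619, -1.22877788]), 'ft_torque': array([ 0.0295376 ,  0.05418413, -0.01600815]), 'finger_force': 0.0, 'finger_gap': 88.00111365185137} 18.700000000000003
```

View pics/top0.png

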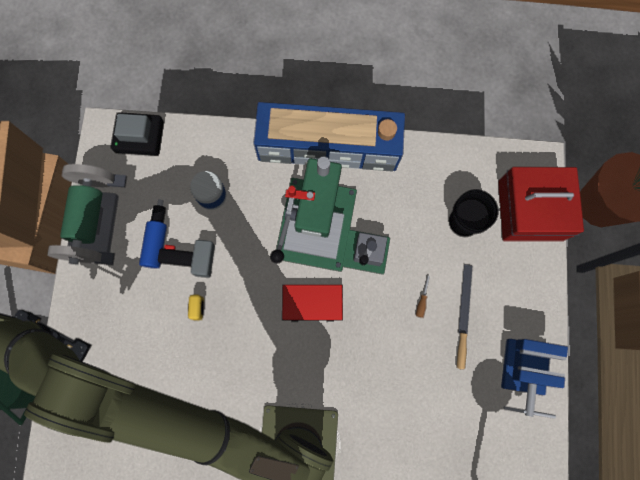

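View pics/side0.png

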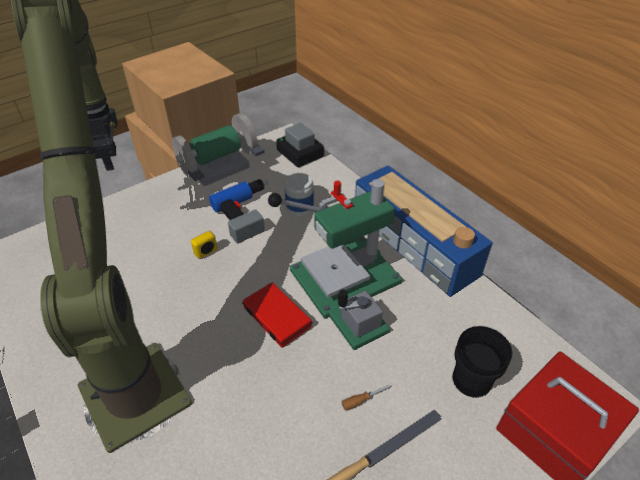

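Top view: column top at about (323,163), red knob at (291,190), ball at (277,256), crank handle near (363,259). In the side view the ball is at (275,200), the knob at (337,187), the handle at (343,297) and the column top at (377,184).

```bash
python3 - <<'E'
from h import *
t=cv2.imread('pics/top0.png');s=cv2.imread('pics/side0.png')
def blob(im,x0,y0,x1,y1,kind):
    a=im[y0:y1,x0:x1].astype(int);b,g,r=a[...,0],a[...,1],a[...,2]
    m=(a.max(2)<45) if kind=='k' else ((r>110)&(g<70)&(b<70))
    n,l,st,ce=cv2.connectedComponentsWithStats(m.astype(np.uint8))
    for i in range(1,n):
        if st[i,4]>15: print(kind,ce[i]+[x0,y0],st[i]+np.array([x0,y0,0,0,0]))
print('top');blob(t,265,240,292,272,'k');blob(t,345,230,390,275,'k');blob(t,275,175,325,215,'r')
print('side');blob(s,262,188,290,212,'k');blob(s,330,280,360,315,'k');blob(s,320,170,365,220,'r')
A=cv2.resize(t[150:280,260:400],None,fx=4,fy=4,interpolation=2);B=cv2.resize(s[160:340,260:400],None,fx=3.1,fy=3.1,interpolation=2)
B=cv2.resize(s[165:345,265:395],None,fx=2.889,fy=2.889,interpolation=2)[:520]
A=A[:,:420] if False else A
w=np.zeros((520,560+376,3),np.uint8);w[:,:560]=A;w[:B.shape[0],560:]=B[:,:376]
cv2.imwrite('pics/crop0.png',cv2.resize(w,(800,444)))
E
```

```text
top
k [276.73571429 255.86428571] [270 249  14  14 140]
k [355.70833333 243.20833333] [354 235   4  17  24]
k [363.41176471 259.38235294] [360 255   8  10  68]
r [296.89473684 193.6       ] [285 186  30  14 190]
side
k [274.71653543 199.71653543] [269 193  13  14 127]
k [342.44525547 297.75182482] [338 290  10  17 137]
r [339.14285714 194.51428571] [331 181  22  28 175]
```

View pics/crop0.png

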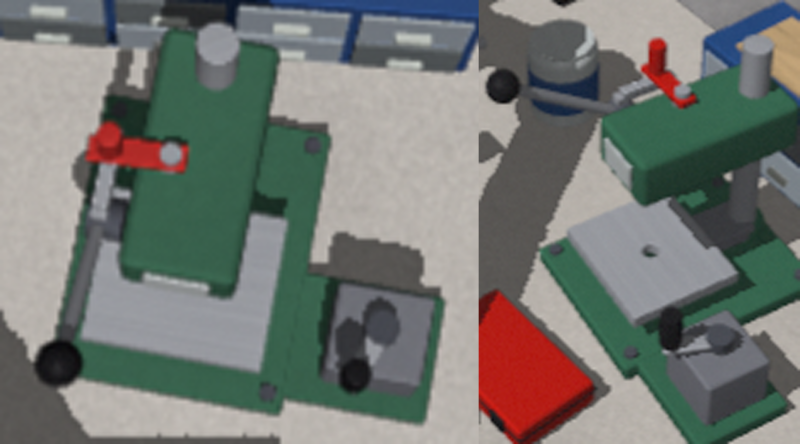

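```bash
python3 - <<'E'
from h import *
t=manip.get_calibration('top');s=manip.get_calibration('side')
P={}
for n,a,b in [('ball',(276.7,255.9),(274.7,199.7)),('knobtop',(291.9,188.4),(337.2,182.4)),('bolt',(310,194.5),(345,202)),('col',(323.8,161.7),(378.5,182.8)),('handletop',(363.8,259.2),(342.9,291.7)),('hub',(371.4,243.1),(363,300))]:
    P[n],e=two(t,a,s,b); print(n,P[n].round(1),round(e,1))
col=onz(t,323.8,161.7,304); ht=onz(t,363.8,259.2,150); print('col z304',col,'handle z150',ht, 'hub z~110',onz(t,371.4,243.1,115))
# base corner yaw: right edge of base in crop: rear-right (329,140) front right (283,410) at z22
q=[onz(t,260+x/3.419,150+y/3.415,22) for x,y in[(330,135),(283,412),(75,375)]]
for p in q: print(p)
d=q[0]-q[1];print('yaw right edge',np.degrees(np.arctan2(d[1],d[0]))); d=q[2]-q[1];print('front',np.degrees(np.arctan2(-d[0],d[1])),np.linalg.norm(d))
E
```

```text
ball [469.9  80.  306.1] 0.3
knobtop [642.2  59.5 290.1] 2.0
bolt [637.   15.8 259.6] 6.8
col [713.1 -13.8 302.6] 1.2
handletop [ 507.5 -139.2  152.5] 3.5
hub [ 559.6 -160.   104.9] 3.2
col z304 [713.16195748 -14.12288271 304.        ] handle z150 [ 506.3192977  -138.61049362  150.        ] hub z~110 [ 558.85085588 -159.73354128  115.        ]
[ 737.31460824 -116.16959031   22.        ]
[492.12659174 -91.07613526  22.        ]
[510.24066429  85.46041209  22.        ]
yaw right edge -5.843518072227184
front -5.858505901767554 177.46343897566246
```

```bash
cat >> h.py <<'E'
YAW=np.radians(-5.9); EX=np.array([np.cos(YAW),np.sin(YAW),0]);EY=np.array([-EX[1],EX[0],0]);O=np.array([623.6,-4.9,0])
def W(x,y,z): return O+x*EX+y*EY+[0,0,z]
def S(p): d=np.array(p)-O; return np.array([d@EX,d@EY,d[2]])
def down(yaz): # tool down, tool y at azimuth (deg)
    y=np.array([np.cos(np.radians(yaz)),np.sin(np.radians(yaz)),0]);z=np.array([0,0,-1.]);return np.c_[np.cross(y,z),y,z]
def go(pts,p0=None,R0=None):
    s=manip.sense(); p0=s['tool_pos'] if p0 is None else p0; R0=rot(s['eef_rot']) if R0 is None else R0
    for p,Rt in pts:
        d=R0.T@(np.array(p)-p0)/400; w=R.from_matrix(R0.T@Rt).as_rotvec()/np.radians(120); print(np.r_[d,w].round(3).tolist())
E
python3 - <<'E'
from h import *
go([((330,350,400),down(46))])
go([((470,20,400),down(0))],np.array((330,350,400)),down(46))
go([((495,-145,290),down(-5.9))],np.array((470,20,400)),down(0))
for n,c in [('ball',(469.9,80,306)),('knob',(642,59.5,275)),('bolt',(637,15.8,260)),('hub',(559,-160,128)),('handle',(506.5,-139,150))]: print(n,S(c))
c=manip.get_calibration('wrist');s=manip.sense();print(rot(s['eef_rot']).T@(np.array(c['origin'])-s['tool_pos']),(rot(s['eef_rot']).T@rot(c['orientation'])).round(2),c['K'][0][0])
E
```

```text
[-0.447, -0.446, -0.404, -0.001, 0.0, 0.188]
[-0.825, -0.35, 0.0, 0.0, 0.0, 0.383]
[-0.412, 0.062, 0.275, 0.0, 0.0, 0.049]
ball [-161.61290936   68.65105627  306.        ]
knob [ 11.68269247  65.9502441  275.        ]
bolt [ 11.20121224  21.96776831 260.        ]
hub [ -48.31467953 -160.91880481  128.        ]
handle [-102.6952207  -145.42665383  150.        ]
[  70.29346104    0.21107431 -144.26317529] [[ 0.   -0.96 -0.28]
 [ 1.    0.    0.  ]
 [-0.   -0.28  0.96]] 331.71124970664397
```

Request:
jog_arm(
  motion=[
    [[-0.2, -0.2, -0.4, 0, 0, 0.06, -1], [-0.447, -0.446, -0.404, 0, 0, 0.188, -1], [-0.447, -0.446, -0.404, 0, 0, 0.188, -1], [-0.447, -0.446, -0.404, 0, 0, 0.188, -1], [-0.447, -0.446, -0.404, 0, 0, 0.188, -1], [-0.447, -0.446, -0.404, 0, 0, 0.188, -1], [-0.447, -0.446, -0.404, 0, 0, 0.188, -1], [-0.447, -0.446, -0.404, 0, 0, 0.188, -1]],
  ],
)

```text
time_s: 0.77
tool_pos: [333.4, 345.1, 403.0]
eef_rot: [1.188, 2.904, 0.003]
wrist_force: [1.0, -0.2, 0.1]
finger_gap: 88.2
finger_force: 0.0
```

Request:
jog_arm(
  motion=[
    [[-0.825, -0.35, 0, 0, 0, 0.383, -1], [-0.825, -0.35, 0, 0, 0, 0.383, -1], [-0.825, -0.35, 0, 0, 0, 0.383, -1], [-0.825, -0.35, 0, 0, 0, 0.383, -1], [-0.825, -0.35, 0, 0, 0, 0.383, -1], [-0.825, -0.35, 0, 0, 0, 0.383, -1], [-0.825, -0.35, 0, 0, 0, 0.383, -1], [-0.825, -0.35, 0, 0, 0, 0.383, -1]],
  ],
)

```text
time_s: 1.43
tool_pos: [460.2, 41.9, 400.0]
eef_rot: [-2.223, -2.22, 0.0]
wrist_force: [0.5, 0.7, 0.5]
finger_gap: 88.1
finger_force: 0.0
```

```bash
python3 - <<'E'
from h import *
print(manip.sense()['joint_pos'].round(2))
go([((500,-140,280),down(-5.9))])
E
```

```text
[-0.36  0.28  0.23  1.79 -0.07  1.08 -0.1 ]
[-0.455, 0.1, 0.3, -0.0, -0.0, 0.049]
```

Request:
jog_arm(
  motion=[
    [[-0.455, 0.1, 0.1, 0, 0, 0.049, -1], [-0.455, 0.1, 0.3, 0, 0, 0.049, -1], [-0.455, 0.1, 0.3, 0, 0, 0.049, -1], [-0.455, 0.1, 0.3, 0, 0, 0.049, -1], [-0.455, 0.1, 0.3, 0, 0, 0.049, -1], [-0.455, 0.1, 0.3, 0, 0, 0.049, -1], [-0.455, 0.1, 0.3, 0, 0, 0.049, -1], [-0.455, 0.1, 0.3, 0, 0, 0.049, -1]],
  ],
)

```text
time_s: 2.1
tool_pos: [499.6, -138.6, 279.4]
eef_rot: [-2.332, -2.102, 0.002]
wrist_force: [0.9, 0.3, -0.2]
finger_gap: 88.2
finger_force: 0.0
```

```bash
python3 - <<'E'
from h import *
im,c=snap('wrist','w1'); s=manip.sense(); print(s['tool_pos'],s['joint_pos'].round(2))
print('pred axis',proj(c,(559,-160,115)),'handle top',proj(c,(506.5,-139,150)))
import pickle; pickle.dump(c,open('c1.pkl','wb'))
E
```

```text
[ 500.12734645 -137.52146912  280.17406723] [ 0.02  0.5   0.24  1.84 -0.16  0.81  0.25]
pred axis [379.43797265 237.90163748] handle top [323.89351185 231.3766044 ]
```

View pics/w1.png

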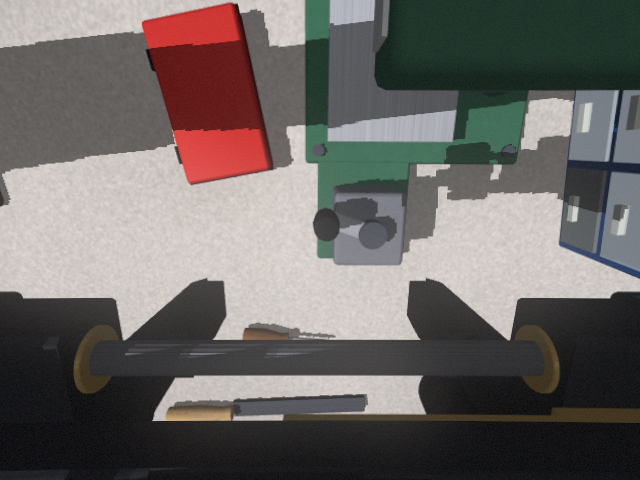

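```bash
python3 - <<'E'
from h import *
import pickle; c=pickle.load(open('c1.pkl','rb'))
im=cv2.imread('pics/w1.png').astype(int)
a=im[200:250,305:345]; m=(a.max(2)<50).astype(np.uint8)
n,l,st,ce=cv2.connectedComponentsWithStats(m); print(st,ce+[305,200])
for p in [(326,225)]: print('mid',S(onz(c,*p,128)),onz(c,*p,128))
for z in(100,106,115):
    for p in [(373,233)]: print('hub',z,S(onz(c,*p,z)),onz(c,*p,z))
E
```

```text
[[   0    0   40   50 2000]] [[324.5 224.5]]
mid [-100.34125185 -145.07783129  128.        ] [ 508.87735581 -138.89499566  128.        ]
hub 100 [ -52.13857651 -159.98077156  100.        ] [ 555.29278172 -158.67386761  100.        ]
hub 106 [ -53.18308922 -158.40171801  106.        ] [ 554.4161169  -156.99581049  106.        ]
hub 115 [ -54.74985829 -156.03313769  115.        ] [ 553.10111968 -154.4787248   115.        ]
```

```bash
python3 - <<'E'
from h import *
go([((507.5,-139,190),down(-5.9)),((507.5,-139,118),down(-5.9))])
E
```

```text
[-0.002, 0.019, 0.225, -0.0, -0.001, 0.001]
[-0.002, 0.019, 0.405, -0.0, -0.001, 0.001]
```

Request:
jog_arm(
  motion=[
    [[-0.002, 0.019, 0.1, 0, 0, 0, 0], [-0.002, 0.019, 0.2, 0, 0, 0, 0], [-0.002, 0.019, 0.28, 0, 0, 0, 0], [-0.002, 0.019, 0.34, 0, 0, 0, 0], [-0.002, 0.019, 0.38, 0, 0, 0, 0], [-0.002, 0.019, 0.405, 0, 0, 0, 0], [-0.002, 0.019, 0.405, 0, 0, 0, 0], [-0.002, 0.019, 0.405, 0, 0, 0, 0]],
  ],
  grip_force=20,
)

```text
time_s: 2.82
tool_pos: [508.3, -139.3, 119.1]
eef_rot: [2.33, 2.106, 0.002]
wrist_force: [-0.3, -0.2, 0.6]
finger_gap: 44.0
finger_force: 0.0
```

Request:
jog_arm(
  motion=[
    [[0, 0, 0, 0, 0, 0, 1], [0, 0, 0, 0, 0, 0, 1], [0, 0, 0, 0, 0, 0, 1], [0, 0, 0, 0, 0, 0, 1]],
  ],
)

```text
time_s: 3.15
tool_pos: [507.9, -140.3, 119.2]
eef_rot: [2.332, 2.104, 0.002]
wrist_force: [-1.3, 0.9, 5.0]
finger_gap: 23.6
finger_force: 20.0
```

```bash
cat >> h.py <<'E'
def crank(ax,ths,r=50):
    s=manip.sense();R0=rot(s['eef_rot']);p=s['tool_pos'];a=W(ax[0],ax[1],0);v=S(p)-S(a);th=np.arctan2(v[1],-v[0]);print('th',th,'r',np.hypot(v[0],v[1]),S(p))
    for t in ths:
        q=W(ax[0]-r*np.cos(t),ax[1]+r*np.sin(t),118); d=R0.T@(q-p)/400; print([round(d[0],3),round(d[1],3),round(d[2],3),0,0,0,1],end=', ')
E
python3 - <<'E'
from h import *
crank((-52.5,-159.5),np.radians(18+np.array([10,22,36,50,64,78,92,104])))
E
```

```text
th 0.25893620390604605 r 50.299682150546595 [-101.12283725 -146.62064744  119.23884844]
[np.float64(0.026), np.float64(0.011), np.float64(0.003), 0, 0, 0, 1], [np.float64(0.048), np.float64(0.026), np.float64(0.003), 0, 0, 0, 1], [np.float64(0.069), np.float64(0.048), np.float64(0.003), 0, 0, 0, 1], [np.float64(0.084), np.float64(0.075), np.float64(0.003), 0, 0, 0, 1], [np.float64(0.092), np.float64(0.104), np.float64(0.003), 0, 0, 0, 1], [np.float64(0.092), np.float64(0.135), np.float64(0.003), 0, 0, 0, 1], [np.float64(0.085), np.float64(0.164), np.float64(0.003), 0, 0, 0, 1], [np.float64(0.074), np.float64(0.188), np.float64(0.003), 0, 0, 0, 1],
```

Request:
jog_arm(
  motion=[
    [[0.026, 0.011, 0.003, 0, 0, 0, 1], [0.048, 0.026, 0.003, 0, 0, 0, 1], [0.069, 0.048, 0.003, 0, 0, 0, 1], [0.084, 0.075, 0.003, 0, 0, 0, 1], [0.092, 0.104, 0.003, 0, 0, 0, 1], [0.092, 0.135, 0.003, 0, 0, 0, 1], [0.085, 0.164, 0.003, 0, 0, 0, 1], [0.074, 0.188, 0.003, 0, 0, 0, 1]],
  ],
)

```text
time_s: 3.82
tool_pos: [584.2, -122.4, 118.8]
eef_rot: [2.334, 2.1, -0.007]
wrist_force: [-7.7, -6.1, 14.5]
finger_gap: 23.5
finger_force: 20.0
```

```bash
python3 - <<'E'
from h import *
print(manip.sense()['wrist_force'],manip.sense()['finger_gap'])
crank((-52.5,-159.5),np.radians(122+np.array([12,27,42,57,72,87,102,115])))
E
```

```text
[-7.65931441 -6.13902532 14.48934492] 23.548525266857837
th 2.15403281773597 r 46.181508089583204 [ -27.06653815 -120.9530065   118.77275457]
[np.float64(-0.006), np.float64(0.023), np.float64(0.002), 0, 0, 0, 1], [np.float64(-0.032), np.float64(0.044), np.float64(0.002), 0, 0, 0, 1], [np.float64(-0.062), np.float64(0.057), np.float64(0.002), 0, 0, 0, 1], [np.float64(-0.094), np.float64(0.062), np.float64(0.002), 0, 0, 0, 1], [np.float64(-0.126), np.float64(0.058), np.float64(0.002), 0, 0, 0, 1], [np.float64(-0.157), np.float64(0.046), np.float64(0.003), 0, 0, 0, 1], [np.float64(-0.183), np.float64(0.027), np.float64(0.003), 0, 0, 0, 1], [np.float64(-0.201), np.float64(0.005), np.float64(0.003), 0, 0, 0, 1],
```

```bash
cat >> h.py <<'E'
def crank2(ax,pc,ths,r=50,dz=0):
    s=manip.sense();R0=down(-5.9);pp=S(s['tool_pos']);v=pp[:2]-ax;print('th',np.degrees(np.arctan2(v[1],-v[0])),'r',np.hypot(*v),pp,s['wrist_force'].round(1))
    print([[float(x) for x in (round((ax[1]+r*np.sin(t)-pc[1])/400,3),round((ax[0]-r*np.cos(t)-pc[0])/400,3),dz,0,0,0,1)] for t in np.radians(ths)])
    t=np.radians(ths[-1]);print('cmd end',ax[0]-r*np.cos(t),ax[1]+r*np.sin(t))
E
python3 - <<'E'
from h import *
crank2(np.array((-53.5,-162)),(-26,-117.1),123+np.array([12,27,42,57,72,87,102,117]),dz=-0.003)
E
```

```text
th 122.78074397370311 r 48.82195797604362 [ -27.06653815 -120.9530065   118.77275457] [-7.7 -6.1 14.5]
[[-0.024, 0.02, -0.003, 0.0, 0.0, 0.0, 1.0], [-0.05, 0.04, -0.003, 0.0, 0.0, 0.0, 1.0], [-0.08, 0.052, -0.003, 0.0, 0.0, 0.0, 1.0], [-0.112, 0.056, -0.003, 0.0, 0.0, 0.0, 1.0], [-0.145, 0.052, -0.003, 0.0, 0.0, 0.0, 1.0], [-0.175, 0.04, -0.003, 0.0, 0.0, 0.0, 1.0], [-0.201, 0.02, -0.003, 0.0, 0.0, 0.0, 1.0], [-0.221, -0.006, -0.003, 0.0, 0.0, 0.0, 1.0]]
cmd end -28.49999999999998 -205.30127018922192
```

Request:
jog_arm(
  motion=[
    [[-0.024, 0.02, -0.003, 0, 0, 0, 1], [-0.05, 0.04, -0.003, 0, 0, 0, 1], [-0.08, 0.052, -0.003, 0, 0, 0, 1], [-0.112, 0.056, -0.003, 0, 0, 0, 1], [-0.145, 0.052, -0.003, 0, 0, 0, 1], [-0.175, 0.04, -0.003, 0, 0, 0, 1], [-0.201, 0.02, -0.003, 0, 0, 0, 1], [-0.221, -0.006, -0.003, 0, 0, 0, 1]],
  ],
)

```text
time_s: 4.48
tool_pos: [576.1, -206.5, 119.3]
eef_rot: [2.329, 2.103, 0.006]
wrist_force: [2.1, 1.5, 1.8]
finger_gap: 23.9
finger_force: 20.0
```

```bash
python3 - <<'E'
from h import *
p=np.array([[-101.12,-146.62],[-27.07,-120.95],S(manip.sense()['tool_pos'])[:2]])
A=np.c_[2*p,np.ones(3)];x=np.linalg.solve(A,(p**2).sum(1));print('fit',x[:2],np.sqrt(x[2]+x[:2]@x[:2]))
for ax in [(-53.5,-162),(-52.5,-161)]: crank2(np.array(ax),(-28.5,-205.3),240+np.array([15,30,45,60,75,90,105,120]))
E
```

```text
fit [ -53.84745742 -163.34598668] 50.1443108674649
th -121.82720958267073 r 51.09461037164738 [ -26.55477962 -205.4121447   119.34514669] [2.1 1.5 1.8]
[[-0.012, -0.03, 0.0, 0.0, 0.0, 0.0, 1.0], [-0.017, -0.062, 0.0, 0.0, 0.0, 0.0, 1.0], [-0.012, -0.095, 0.0, 0.0, 0.0, 0.0, 1.0], [-0.0, -0.125, 0.0, 0.0, 0.0, 0.0, 1.0], [0.02, -0.151, 0.0, 0.0, 0.0, 0.0, 1.0], [0.046, -0.171, 0.0, 0.0, 0.0, 0.0, 1.0], [0.076, -0.183, 0.0, 0.0, 0.0, 0.0, 1.0], [0.108, -0.188, 0.0, 0.0, 0.0, 0.0, 1.0]]
cmd end -103.5 -162.0
th -120.29313145761657 r 51.4353288866185 [ -26.55477962 -205.4121447   119.34514669] [2.1 1.5 1.8]
[[-0.01, -0.028, 0.0, 0.0, 0.0, 0.0, 1.0], [-0.014, -0.06, 0.0, 0.0, 0.0, 0.0, 1.0], [-0.01, -0.092, 0.0, 0.0, 0.0, 0.0, 1.0], [0.002, -0.122, 0.0, 0.0, 0.0, 0.0, 1.0], [0.022, -0.148, 0.0, 0.0, 0.0, 0.0, 1.0], [0.048, -0.168, 0.0, 0.0, 0.0, 0.0, 1.0], [0.078, -0.181, 0.0, 0.0, 0.0, 0.0, 1.0], [0.111, -0.185, 0.0, 0.0, 0.0, 0.0, 1.0]]
cmd end -102.5 -161.0
```

Request:
jog_arm(
  motion=[
    [[-0.012, -0.03, 0, 0, 0, 0, 1], [-0.017, -0.062, 0, 0, 0, 0, 1], [-0.012, -0.095, 0, 0, 0, 0, 1], [0, -0.125, 0, 0, 0, 0, 1], [0.02, -0.151, 0, 0, 0, 0, 1], [0.046, -0.171, 0, 0, 0, 0, 1], [0.076, -0.183, 0, 0, 0, 0, 1], [0.108, -0.188, 0, 0, 0, 0, 1]],
  ],
)

```text
time_s: 5.15
tool_pos: [503.1, -156.5, 119.1]
eef_rot: [2.333, 2.1, -0.001]
wrist_force: [0.5, -2.9, 5.3]
finger_gap: 23.4
finger_force: 20.0
```

```bash
python3 - <<'E'
from h import *
a=np.array((-53.5,-162.5));crank2(a,(-103.5,-162),np.arange(16,129,16))
crank2(a,a+[-50*np.cos(np.radians(128)),50*np.sin(np.radians(128))],128+np.arange(16,129,16))
E
```

```text
th -0.8090597328460847 r 50.76658007157024 [-104.26151884 -163.21683868  119.12033338] [ 0.5 -2.9  5.3]
[[0.033, 0.005, 0.0, 0.0, 0.0, 0.0, 1.0], [0.065, 0.019, 0.0, 0.0, 0.0, 0.0, 1.0], [0.092, 0.041, 0.0, 0.0, 0.0, 0.0, 1.0], [0.111, 0.07, 0.0, 0.0, 0.0, 0.0, 1.0], [0.122, 0.103, 0.0, 0.0, 0.0, 0.0, 1.0], [0.123, 0.138, 0.0, 0.0, 0.0, 0.0, 1.0], [0.115, 0.172, 0.0, 0.0, 0.0, 0.0, 1.0], [0.097, 0.202, 0.0, 0.0, 0.0, 0.0, 1.0]]
cmd end -22.716926233717086 -123.0994623196639
th -0.8090597328460847 r 50.76658007157024 [-104.26151884 -163.21683868  119.12033338] [ 0.5 -2.9  5.3]
[[-0.025, 0.024, 0.0, 0.0, 0.0, 0.0, 1.0], [-0.056, 0.041, 0.0, 0.0, 0.0, 0.0, 1.0], [-0.09, 0.048, 0.0, 0.0, 0.0, 0.0, 1.0], [-0.124, 0.045, 0.0, 0.0, 0.0, 0.0, 1.0], [-0.157, 0.033, 0.0, 0.0, 0.0, 0.0, 1.0], [-0.185, 0.013, 0.0, 0.0, 0.0, 0.0, 1.0], [-0.207, -0.014, 0.0, 0.0, 0.0, 0.0, 1.0], [-0.22, -0.047, 0.0, 0.0, 0.0, 0.0, 1.0]]
cmd end -41.40390522001661 -211.01478631379982
```

Request:
jog_arm(
  motion=[
    [[0.033, 0.005, -0.001, 0, 0, 0, 1], [0.065, 0.019, -0.001, 0, 0, 0, 1], [0.092, 0.041, -0.001, 0, 0, 0, 1], [0.111, 0.07, -0.001, 0, 0, 0, 1], [0.122, 0.103, -0.001, 0, 0, 0, 1], [0.123, 0.138, -0.001, 0, 0, 0, 1], [0.115, 0.172, -0.001, 0, 0, 0, 1], [0.097, 0.202, -0.001, 0, 0, 0, 1]],
  ],
)

```text
time_s: 5.82
tool_pos: [586.9, -124.9, 119.0]
eef_rot: [-2.329, -2.104, 0.005]
wrist_force: [-5.8, -2.4, 8.4]
finger_gap: 23.1
finger_force: 20.0
```

Request:
jog_arm(
  motion=[
    [[-0.025, 0.024, 0, 0, 0, 0, 1], [-0.056, 0.041, 0, 0, 0, 0, 1], [-0.09, 0.048, 0, 0, 0, 0, 1], [-0.124, 0.045, 0, 0, 0, 0, 1], [-0.157, 0.033, 0, 0, 0, 0, 1], [-0.185, 0.013, 0, 0, 0, 0, 1], [-0.207, -0.014, 0, 0, 0, 0, 1], [-0.22, -0.047, 0, 0, 0, 0, 1]],
  ],
)

```text
time_s: 6.48
tool_pos: [563.1, -211.0, 119.4]
eef_rot: [2.328, 2.103, 0.006]
wrist_force: [3.8, -0.3, 2.3]
finger_gap: 23.8
finger_force: 20.0
```

```bash
python3 - <<'E'
from h import *
a=np.array((-53.5,-162.5));crank2(a,(-41.4,-211),256+np.array([14,28,42,56,70,84,98,106]))
E
```

```text
th -106.60239103260625 r 50.889928836786595 [ -38.95930413 -211.26836086  119.37274524] [ 3.8 -0.3  2.3]
[[-0.004, -0.03, 0.0, 0.0, 0.0, 0.0, 1.0], [-0.0, -0.06, 0.0, 0.0, 0.0, 0.0, 1.0], [0.011, -0.089, 0.0, 0.0, 0.0, 0.0, 1.0], [0.028, -0.114, 0.0, 0.0, 0.0, 0.0, 1.0], [0.051, -0.134, 0.0, 0.0, 0.0, 0.0, 1.0], [0.078, -0.148, 0.0, 0.0, 0.0, 0.0, 1.0], [0.108, -0.155, 0.0, 0.0, 0.0, 0.0, 1.0], [0.126, -0.155, 0.0, 0.0, 0.0, 0.0, 1.0]]
cmd end -103.46954135095478 -160.75502516487495
```

Request:
jog_arm(
  motion=[
    [[-0.004, -0.03, 0, 0, 0, 0, 1], [0, -0.06, 0, 0, 0, 0, 1], [0.011, -0.089, 0, 0, 0, 0, 1], [0.028, -0.114, 0, 0, 0, 0, 1], [0.051, -0.134, 0, 0, 0, 0, 1], [0.078, -0.148, 0, 0, 0, 0, 1], [0.108, -0.155, 0, 0, 0, 0, 1], [0.126, -0.155, 0, 0, 0, 0, 1]],
  ],
)

```text
time_s: 7.15
tool_pos: [503.4, -155.3, 119.2]
eef_rot: [2.331, 2.103, -0.003]
wrist_force: [-5.7, -22.4, 5.4]
finger_gap: 23.3
finger_force: 20.0
```

Request:
jog_arm(
  motion=[
    [[0.008, 0, 0, 0, 0, 0, 1], [0.015, 0, 0, 0, 0, 0, 1], [0.015, 0, 0, 0, 0, 0, 1], [0.015, 0, 0, 0, 0, 0, 1]],
  ],
)

```text
time_s: 7.48
tool_pos: [503.4, -155.6, 119.2]
eef_rot: [2.333, 2.092, -0.01]
wrist_force: [-3.4, -16.5, 3.9]
finger_gap: 23.5
finger_force: 20.0
```

```bash
python3 - <<'E'
from h import *
a=np.array((-53.5,-162.5));crank2(a,(-41.4,-211),[0])
E
```

```text
th 0.3006613287803076 r 50.60153839372631 [-104.1008417  -162.23446812  119.24646742] [ -3.4 -16.5   3.9]
[[0.121, -0.155, 0.0, 0.0, 0.0, 0.0, 1.0]]
cmd end -103.5 -162.5
```

Request:
jog_arm(
  motion=[
    [[0, 0, 0, 0, 0, 0, -0.2], [0, 0, 0, 0, 0, 0, -0.2], [0, 0, 0, 0, 0, 0, -0.2], [0, 0, -0.1, 0, 0, 0, -0.2], [0, 0, -0.2, 0, 0, 0, -0.2], [0, 0, -0.3, 0, 0, 0, -0.2], [0, 0, -0.4, 0, 0, 0, -0.2], [0, 0, -0.5, 0, 0, 0, -0.2]],
  ],
)

```text
time_s: 8.15
tool_pos: [503.9, -146.4, 320.3]
eef_rot: [-2.328, -2.106, -0.0]
wrist_force: [0.7, -0.1, -1.0]
finger_gap: 52.5
finger_force: 0.0
```

```bash
python3 - <<'E'
from h import *
print(S(manip.sense()['tool_pos']))
p=W(-10,67,370); go([(p,down(84.1))])
E
```

```text
[-104.5406558  -153.05482579  320.32156259]
[0.55, 0.238, -0.124, 0.0, -0.001, -0.749]
```

Request:
jog_arm(
  motion=[
    [[0.05, 0.0, -0.124, 0, 0, -0.06, -0.2], [0.15, 0.05, -0.124, 0, 0, -0.12, -0.2], [0.25, 0.1, -0.124, 0, 0, -0.18, -0.2], [0.35, 0.14, -0.124, 0, 0, -0.24, -0.2], [0.45, 0.18, -0.124, 0, 0, -0.3, -0.2], [0.5, 0.22, -0.124, 0, 0, -0.36, -0.2], [0.55, 0.238, -0.124, 0, 0, -0.41, -0.2], [0.55, 0.238, -0.124, 0, 0, -0.45, -0.2]],
  ],
)

```text
time_s: 8.82
tool_pos: [622.2, 70.1, 366.8]
eef_rot: [-1.097, -2.94, -0.008]
wrist_force: [0.4, 0.5, -0.8]
finger_gap: 52.6
finger_force: 0.0
```

Request:
jog_arm(
  motion=[
    [[0, 0, 0, 0, 0, -0.3, -0.2], [0, 0, 0, 0, 0, -0.3, -0.2], [0, 0, 0, 0, 0, -0.3, -0.2], [0, 0, 0, 0, 0, -0.3, -0.2], [0, 0, 0, 0, 0, -0.3, -0.2], [0, 0, 0, 0, 0, -0.3, -0.2]],
  ],
)

```text
time_s: 9.32
tool_pos: [620.7, 62.3, 367.8]
eef_rot: [-0.152, -3.136, -0.002]
wrist_force: [0.2, -0.0, 0.6]
finger_gap: 52.8
finger_force: 0.0
```

```bash
python3 - <<'E'
from h import *
im,c=snap('wrist','w2'); s=manip.sense(); print(s['tool_pos'],S(s['tool_pos']),s['joint_pos'].round(2))
import pickle; pickle.dump(c,open('c2.pkl','wb'))
a=im.astype(int);m=((a[...,0]>110)&(a[...,1]<70)&(a[...,2]<70)).astype(np.uint8)
n,l,st,ce=cv2.connectedComponentsWithStats(m)
for i in range(1,n):
    if st[i,4]>60: print(st[i],ce[i])
print('pred knob top',proj(c,(642,59.5,293)),'mid',proj(c,(642,59.5,275)),'bolt',proj(c,(637,15.8,257)))
snap('top','top2')
E
```

```text
[620.86126032  62.10634325 367.82702499] [ -9.61198408  66.36987639 367.82702499] [-0.09  0.57 -0.15  1.38  0.08  1.2   1.22]
[ 169    0  144   78 6284] [241.04630808  35.07638447]
[562  88  25  11 217] [573.9124424   93.35483871]
[271 248  45  22 422] [294.0450237  257.54028436]
[307 264  24  23 413] [318.23970944 275.031477  ]
pred knob top [314.76639847 279.42737065] mid [314.82581622 270.27944244] bolt [260.84961968 261.42992229]
```

View pics/w2.png

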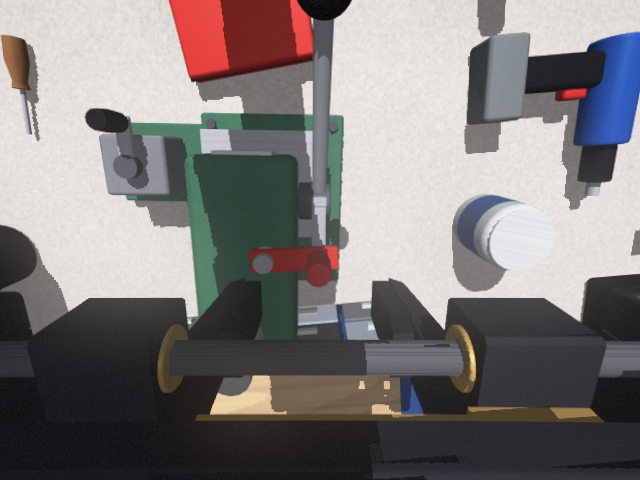

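The wrist view shows the knob at about (318,272), the pivot bolt at (263,263), the crank arm pointing towards the operator, and the lever rod running up to the ball at (325,5).

```bash
python3 - <<'E'
from h import *
import pickle; c=pickle.load(open('c2.pkl','rb'))
print('knob',S(onz(c,318,274,278)),'bolt',S(onz(c,263,263,259)),'tongue tip edge',S(onz(c,338,258,255)))
k=W(11,65,0)
p=W(12,64.5,0)
go([((p[0],p[1],300),down(84.1)),((p[0],p[1],262),down(84.1))])
E
```

```text
knob [ 13.51145935  68.3670266  278.        ] bolt [ 11.82300812  23.99833402 259.        ] tongue tip edge [  8.54260674  84.85527197 255.        ]
[-0.054, -0.004, 0.17, 0.0, -0.001, -0.001]
[-0.054, -0.004, 0.265, 0.0, -0.001, -0.001]
```

Request:
jog_arm(
  motion=[
    [[-0.055, 0.002, 0.05, 0, 0, 0, -0.2], [-0.055, 0.002, 0.12, 0, 0, 0, -0.2], [-0.055, 0.002, 0.18, 0, 0, 0, -0.2], [-0.055, 0.002, 0.22, 0, 0, 0, -0.2], [-0.055, 0.002, 0.25, 0, 0, 0, -0.2], [-0.055, 0.002, 0.263, 0, 0, 0, -0.2], [-0.055, 0.002, 0.263, 0, 0, 0, -0.2]],
  ],
)

```text
time_s: 10.0
tool_pos: [642.5, 59.8, 261.9]
eef_rot: [-0.163, -3.135, 0.001]
wrist_force: [0.2, 0.9, -0.2]
finger_gap: 53.2
finger_force: 0.0
```

Request:
jog_arm(
  motion=[
    [[0, 0, 0, 0, 0, 0, 1], [0, 0, 0, 0, 0, 0, 1], [0, 0, 0, 0, 0, 0, 1], [0, 0, 0, 0, 0, 0, 1], [0, 0, 0, 0, 0, 0, 1]],
  ],
  grip_force=12,
)

```text
time_s: 10.42
tool_pos: [643.8, 59.9, 263.8]
eef_rot: [0.161, 3.136, 0.002]
wrist_force: [0.6, 8.6, 1.4]
finger_gap: 21.8
finger_force: 4.3
```

```bash
python3 - <<'E'
from h import *
p=S(manip.sense()['tool_pos']);print(p)
c=np.array((11.5,22.5));
for t in np.radians([10,22,34,46,58,70,80,88,94]):
    q=c+45*np.array([-np.sin(t),np.cos(t)]); print([round(-(q[0]-p[0])/400,3),round((q[1]-p[1])/400,3)])
E
```

```text
[ 13.46336731  66.5855238  263.78368924]
[np.float64(0.024), np.float64(0.001)]
[np.float64(0.047), np.float64(-0.006)]
[np.float64(0.068), np.float64(-0.017)]
[np.float64(0.086), np.float64(-0.032)]
[np.float64(0.1), np.float64(-0.051)]
[np.float64(0.111), np.float64(-0.072)]
[np.float64(0.116), np.float64(-0.091)]
[np.float64(0.117), np.float64(-0.106)]
[np.float64(0.117), np.float64(-0.118)]
```

Request:
jog_arm(
  motion=[
    [[0, 0.002, 0, 0, 0, 0, 1], [0, 0.002, 0, 0, 0, 0, 1], [0.024, 0.002, 0, 0, 0, 0, 1], [0.047, -0.006, 0, 0, 0, 0, 1], [0.068, -0.017, 0, 0, 0, 0, 1], [0.086, -0.032, 0, 0, 0, 0, 1], [0.1, -0.051, 0, 0, 0, 0, 1], [0.111, -0.072, 0, 0, 0, 0, 1]],
  ],
)

```text
time_s: 11.08
tool_pos: [594.1, 41.2, 263.6]
eef_rot: [-0.152, -3.134, -0.012]
wrist_force: [-7.4, 11.6, 7.7]
finger_gap: 18.7
finger_force: 12.0
```

Request:
jog_arm(
  motion=[
    [[0.005, -0.019, 0, 0, 0, 0, 1], [0.006, -0.034, 0, 0, 0, 0, 1], [0.006, -0.046, 0, 0, 0, 0, 1], [0.005, -0.055, 0, 0, 0, 0, 1], [0.005, -0.06, 0, 0, 0, 0, 1], [0.005, -0.06, 0, 0, 0, 0, 1]],
  ],
)

```text
time_s: 11.58
tool_pos: [589.8, 25.0, 263.4]
eef_rot: [-0.144, -3.134, -0.027]
wrist_force: [-5.5, 22.2, 2.4]
finger_gap: 18.7
finger_force: 12.0
```

```bash
python3 - <<'E'
from h import *
s=manip.sense();p=S(s['tool_pos']);v=p[:2]-[11.5,22.5];print(p,np.hypot(*v),np.arctan2(-v[0],v[1]),s['wrist_force'],s['finger_gap'])
E
```

```text
[-36.72864782  26.30099366 263.37117798] 48.37819781157663 1.4921469494509396 [-5.48651619 22.2007765   2.44368477] 18.671447667990805
```

Request:
jog_arm(
  motion=[
    [[0, 0.022, 0, 0, 0, 0, 1], [0, 0.022, 0, 0, 0, 0, -0.2], [0, 0.022, 0, 0, 0, 0, -0.2], [0, 0.022, 0, 0, 0, 0, -0.2], [0, 0.022, -0.08, 0, 0, 0, -0.2], [0, 0.022, -0.16, 0, 0, 0, -0.2], [0, 0.022, -0.26, 0, 0, 0, -0.2], [0, 0.022, -0.26, 0, 0, 0, -0.2]],
  ],
)

```text
time_s: 12.25
tool_pos: [596.9, 18.8, 374.8]
eef_rot: [0.165, 3.123, 0.001]
wrist_force: [0.8, -0.1, -0.3]
finger_gap: 52.6
finger_force: 0.0
```

```bash
python3 - <<'E'
from h import *
im,c=snap('wrist','w3'); s=manip.sense(); print(S(s['tool_pos']),s['joint_pos'].round(2))
k=W(-33.5,22.5,278);print('pred knob',proj(c,k)); print('ball pred',proj(c,(470,80,306)))
a=im.astype(int);m=((a[...,0]>110)&(a[...,1]<70)&(a[...,2]<70)).astype(np.uint8)
n,l,st,ce=cv2.connectedComponentsWithStats(m)
for i in range(1,n):
    if st[i,4]>60: print(st[i],ce[i])
for y in (64,69): pass
go([(W(-125,68.7,368),down(84.1))])
E
```

```text
[-30.39794925  20.53971197 371.40297106] [-0.02  0.51 -0.15  1.47  0.08  1.15  1.28]
pred knob [318.0533472  234.13445763]
ball pred [401.52341694  25.76653521]
[ 206    0  142   91 6264] [282.81896552  42.36526181]
[591  97  25  11 204] [602.91176471 102.07352941]
[315 208  22  15 200] [325.35  213.495]
[315 229  22  22 289] [325.62283737 238.04152249]
[311 250  21  24 204] [322.19117647 259.62254902]
[0.237, 0.12, 0.006, 0.0, 0.005, -0.001]
```

View pics/w3.png

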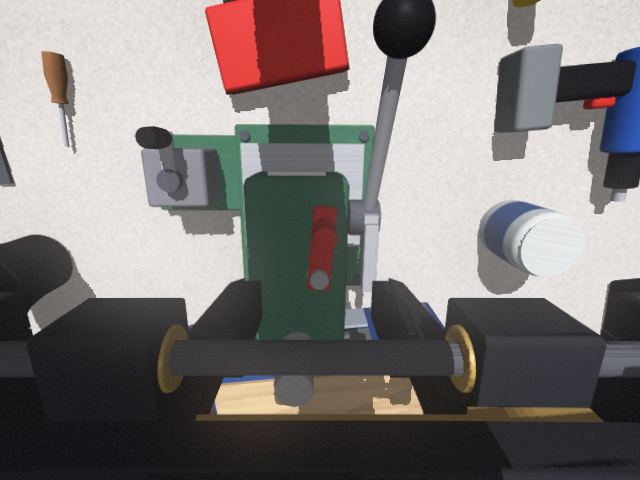

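```bash
python3 - <<'E'
from h import *
go([(W(-161.5,69.5,365),down(84.1)),(W(-161.5,69.5,286),down(84.1))])
E
```

```text
[0.328, 0.122, 0.013, 0.0, 0.005, -0.001]
[0.33, 0.121, 0.21, 0.0, 0.005, -0.001]
```

Request:
jog_arm(
  motion=[
    [[0.1, 0.04, 0.013, 0, 0.005, 0, -1], [0.2, 0.08, 0.013, 0, 0.005, 0, -1], [0.29, 0.11, 0.013, 0, 0.005, 0, -1], [0.33, 0.122, 0.013, 0, 0.005, 0, -1], [0.33, 0.122, 0.013, 0, 0.005, 0, -1], [0.33, 0.122, 0.08, 0, 0.005, 0, -1], [0.33, 0.122, 0.15, 0, 0.005, 0, -1], [0.33, 0.122, 0.21, 0, 0.005, 0, -1]],
  ],
)

```text
time_s: 12.97
tool_pos: [467.2, 80.6, 281.4]
eef_rot: [-0.164, -3.128, 0.001]
wrist_force: [0.1, -0.3, 0.4]
finger_gap: 88.0
finger_force: 0.0
```

Request:
jog_arm(
  motion=[
    [[0, 0, 0, 0, 0, 0, -1], [0, 0, 0, 0, 0, 0, 1], [0, 0, 0, 0, 0, 0, 1], [0, 0, 0, 0, 0, 0, 1], [0, 0, 0, 0, 0, 0, 1], [0, 0, 0, 0, 0, 0, 1], [0, 0, 0, 0, 0, 0, 1]],
  ],
  grip_force=40,
)

```text
time_s: 13.55
tool_pos: [466.8, 82.4, 283.8]
eef_rot: [-0.161, -3.128, -0.002]
wrist_force: [0.9, 1.1, -0.2]
finger_gap: 50.3
finger_force: 0.0
```

```bash
python3 - <<'E'
from h import *
s=manip.sense();p=S(s['tool_pos']);print(p,s['wrist_force'],s['finger_gap'],s['finger_force'])
E
```

```text
[-164.89907174   70.68042163  283.7692262 ] [ 0.88780099  1.08800471 -0.23943919] 50.25729133508505 0.0
```

Request:
jog_arm(
  motion=[
    [[-0.007, -0.002, -0.006, 0, 0, 0, 1], [-0.007, -0.002, -0.006, 0, 0, 0, 1], [-0.007, -0.002, -0.006, 0, 0, 0, 1], [-0.007, -0.002, -0.006, 0, 0, 0, 1], [-0.007, -0.002, -0.006, 0, 0, 0, 1], [-0.007, -0.002, -0.006, 0, 0, 0, 1]],
  ],
  grip_force=45,
)

```text
time_s: 14.05
tool_pos: [469.7, 81.2, 285.9]
eef_rot: [-0.161, -3.128, -0.001]
wrist_force: [1.4, -1.3, 5.2]
finger_gap: 30.9
finger_force: 44.0
```

```bash
python3 - <<'E'
from h import *
s=manip.sense();p=S(s['tool_pos']);print(p,s['wrist_force'],s['finger_gap'],s['finger_force'])
def f(a,b,n):
    rows=[]
    p0=160*np.array([-np.cos(.61-a),np.sin(.61-a)])
    for t in np.linspace(a,b,n+1)[1:]:
        d=160*np.array([-np.cos(.61-t),np.sin(.61-t)])-p0
        rows.append([round(float(-d[0]/400),3),0,round(float(-d[1]/400),3),0,0,0,1])
    print(rows)
f(0,.5,8);f(.5,1.0,8);f(1.0,1.26,8)
E
```

```text
[-161.9086316    69.81803109  285.87675516] [ 1.37978126 -1.29658622  5.17029213] 30.886678165952706 43.95328849554062
[[0.014, 0, 0.021, 0, 0, 0, 1], [0.026, 0, 0.043, 0, 0, 0, 1], [0.037, 0, 0.065, 0, 0, 0, 1], [0.046, 0, 0.088, 0, 0, 0, 1], [0.055, 0, 0.112, 0, 0, 0, 1], [0.061, 0, 0.136, 0, 0, 0, 1], [0.066, 0, 0.16, 0, 0, 0, 1], [0.07, 0, 0.185, 0, 0, 0, 1]]
[[0.002, 0, 0.025, 0, 0, 0, 1], [0.002, 0, 0.05, 0, 0, 0, 1], [0.001, 0, 0.075, 0, 0, 0, 1], [-0.001, 0, 0.1, 0, 0, 0, 1], [-0.006, 0, 0.124, 0, 0, 0, 1], [-0.012, 0, 0.149, 0, 0, 0, 1], [-0.019, 0, 0.173, 0, 0, 0, 1], [-0.028, 0, 0.196, 0, 0, 0, 1]]
[[-0.005, 0, 0.012, 0, 0, 0, 1], [-0.011, 0, 0.024, 0, 0, 0, 1], [-0.017, 0, 0.035, 0, 0, 0, 1], [-0.023, 0, 0.047, 0, 0, 0, 1], [-0.029, 0, 0.058, 0, 0, 0, 1], [-0.036, 0, 0.069, 0, 0, 0, 1], [-0.044, 0, 0.08, 0, 0, 0, 1], [-0.052, 0, 0.09, 0, 0, 0, 1]]
```

Request:
jog_arm(
  motion=[
    [[0.014, 0, 0.021, 0, 0, 0, 1], [0.026, 0, 0.043, 0, 0, 0, 1], [0.037, 0, 0.065, 0, 0, 0, 1], [0.046, 0, 0.088, 0, 0, 0, 1], [0.055, 0, 0.112, 0, 0, 0, 1], [0.061, 0, 0.136, 0, 0, 0, 1], [0.066, 0, 0.16, 0, 0, 0, 1], [0.07, 0, 0.185, 0, 0, 0, 1]],
  ],
  grip_force=55,
)

```text
time_s: 14.72
tool_pos: [442.6, 84.3, 212.3]
eef_rot: [-0.161, -3.132, -0.003]
wrist_force: [2.2, -2.5, 7.5]
finger_gap: 30.9
finger_force: 53.4
```

Request:
jog_arm(
  motion=[
    [[0.002, 0, 0.025, 0, 0, 0, 1], [0.002, 0, 0.05, 0, 0, 0, 1], [0.001, 0, 0.075, 0, 0, 0, 1], [-0.001, 0, 0.1, 0, 0, 0, 1], [-0.006, 0, 0.124, 0, 0, 0, 1], [-0.012, 0, 0.149, 0, 0, 0, 1], [-0.019, 0, 0.173, 0, 0, 0, 1], [-0.028, 0, 0.196, 0, 0, 0, 1]],
  ],
)

```text
time_s: 15.38
tool_pos: [451.1, 83.3, 133.3]
eef_rot: [-0.16, -3.128, -0.001]
wrist_force: [-2.6, -0.1, 10.5]
finger_gap: 29.5
finger_force: 54.8
```

Request:
jog_arm(
  motion=[
    [[-0.005, 0, 0.012, 0, 0, 0, 1], [-0.011, 0, 0.024, 0, 0, 0, 1], [-0.017, 0, 0.035, 0, 0, 0, 1], [-0.023, 0, 0.047, 0, 0, 0, 1], [-0.029, 0, 0.058, 0, 0, 0, 1], [-0.036, 0, 0.069, 0, 0, 0, 1], [-0.043, 0, 0.08, 0, 0, 0, 1]],
  ],
)

```text
time_s: 15.97
tool_pos: [466.8, 81.5, 101.3]
eef_rot: [-0.159, -3.126, -0.001]
wrist_force: [-2.4, 0.6, 10.3]
finger_gap: 29.5
finger_force: 54.8
```

```bash
python3 - <<'E'
from h import *
s=manip.sense();p=S(s['tool_pos']);print(p,s['wrist_force'],s['finger_gap'],s['finger_force'])
print('lever',.61-np.arcsin((p[2]+18.7-215)/160), .61+np.arctan2(215-p[2]-18.7,-31-p[0]))
E
```

```text
[-164.81768717   69.86579173  101.26675319] [-2.41904391  0.59514634 10.3354277 ] 29.49844221435033 54.81282254013351
lever 1.2459695498111272 1.2275186085899006
```

Request:
jog_arm(
  motion=[
    [[-0.004, 0, 0.006, 0, 0, 0, 1], [-0.007, 0, 0.01, 0, 0, 0, 1], [-0.007, 0, 0.01, 0, 0, 0, 1], [-0.007, 0, 0.01, 0, 0, 0, 1]],
  ],
  grip_force=60,
)

```text
time_s: 16.3
tool_pos: [468.9, 81.3, 98.0]
eef_rot: [-0.159, -3.125, -0.0]
wrist_force: [-4.3, 0.1, 17.1]
finger_gap: 29.3
finger_force: 59.8
```

```bash
python3 - <<'E'
from h import *
im,c=snap('wrist','w4');s=manip.sense();p=S(s['tool_pos']);print(p,s['wrist_force'],s['finger_gap'],s['finger_force'])
im2,c2=snap('side','s4')
B=W(-31-160*np.cos(.59),69.5,215-160*np.sin(.59));print(B,'ball pred side',proj(c2,B),'wrist',proj(c,B), 'pivot side',proj(c2,W(-31,69.5,215)))
cv2.imwrite('pics/s4c.png',np.hstack([cv2.resize(im2[150:350,200:420,::-1],(440,400),interpolation=2),cv2.resize(im[150:480,170:470,::-1],(360,400))]))
E
```

```text
[-162.73300023   69.84684102   98.0057085 ] [-4.7603025   0.59276537 16.55033185] 29.56792262876987 59.85094279283658
[467.66204848  81.08473448 125.98223633] ball pred side [278.00874307 252.38958691] wrist [315.01588343 326.41931742] pivot side [321.99931461 209.72636095]
```

View pics/s4c.png

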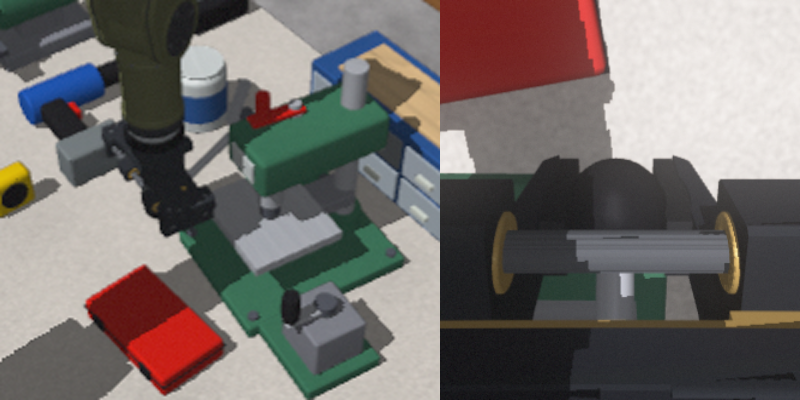

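```bash
python3 - <<'E'
from h import *
c=manip.get_calibration('wrist');im=cv2.imread('pics/w4.png')
s=manip.sense();print(S(s['tool_pos']),s['wrist_force'].round(1))
for t in (1.0,1.1,1.15,1.2):
    B=W(-31-160*np.cos(.61-t),69.5,215+160*np.sin(.61-t)); d=np.linalg.norm(B-c['origin'])
    print(t,S(B).round(1),proj(c,B).round(1),'rad',round(c['K'][0][0]*17/np.sqrt(d*d-289),1))
g=im.max(2)[270:345,270:365]; np.set_printoptions(linewidth=250)
for v in range(276,340,6): print(v,im.max(2)[v,272:362:3])
E
```

```text
[-162.70288161   69.8572917    97.99131919] [-4.2  0.6 16.6]
1.0 [-179.    69.5  154.2] [314.8 329.9] rad 55.4
1.1 [-172.2   69.5  139.7] [314.9 325.5] rad 47.9
1.15 [-168.2   69.5  132.7] [315.  325.4] rad 44.8
1.2 [-164.    69.5  126. ] [315.  326.4] rad 42.1
276 [120 122 123 122 121 124 125 127 123 121 121 126 125 130 233 231 234 235 233 230 230 231 231 233 232 229 233 232 233 232]
282 [ 45  46  50  42  49 119 120 122 122 124 106  65  58  61  57  63  63  65  69 161 233 236 233 228 233 168  78  79  79  81]
288 [ 44  40  47  41  48 119 112  59  55  51  56  58  59  59  61  63  61  65  64  65  67  66  65 205 229 122  73  75  77  75]
294 [45 44 41 46 44 42 48 50 51 57 56 54 60 61 58 64 60 59 65 64 65 67 65 67 65 64 69 72 72 74]
300 [41 40 40 43 40 44 43 44 43 50 54 57 58 59 59 63 61 58 63 59 62 63 64 62 65 63 62 67 68 70]
306 [34 39 40 39 34 40 40 41 41 51 52 57 57 58 58 59 57 62 60 62 59 60 62 58 59 62 65 58 62 67]
312 [38 36 37 34 39 36 40 41 43 54 52 59 60 60 66 65 61 55 61 56 59 59 60 58 60 59 57 60 56 64]
318 [32 35 34 35 35 31 38 38 37 52 51 55 60 67 73 67 65 58 61 58 55 56 55 55 57 56 57 57 55 57]
324 [35 29 31 32 33 34 32 34 39 52 55 55 65 71 68 68 67 58 59 56 58 57 55 54 55 55 55 50 49 60]
330 [32 35 35 29 32 36 32 37 36 50 52 53 59 62 61 64 61 61 57 52 55 53 48 48 52 52 50 51 46 59]
336 [39 32 33 33 33 33 32 35 33 44 49 51 52 56 56 58 57 56 53 54 54 52 50 47 49 48 48 50 44 63]
```

```bash
python3 - <<'E'
from h import *
from scipy.optimize import least_squares
c=manip.get_calibration('wrist');im=cv2.imread('pics/w4.png').max(2).astype(int)
pts=[]
for v in range(279,292):
    xs=np.where(im[v,287:346]<95)[0]+287
    if len(xs)>4 and xs[0]>287 and xs[-1]<345: pts+= [(xs[0],v),(xs[-1],v)]
for u in range(300,332,3):
    vs=np.where(im[270:290,u]<95)[0]; 
    if len(vs): pts.append((u,vs[0]+270))
pts=np.array(pts);print(pts.tolist())
def res(q):
    B=W(*q); r=[]
    for u,v in pts:
        o,d=ray(c,u,v); w=B-o; r.append(np.linalg.norm(w-d*(w@d))-17)
    return r
for y in (69.5,):
    f=least_squares(res,[-164,69.5,126],loss='soft_l1');print(f.x.round(1),np.abs(f.fun).mean())
    for t in(1.1,1.15,1.2,1.25): print(t,np.mean(res([-31-160*np.cos(.61-t),f.x[1],215+160*np.sin(.61-t)])))
E
```

```text
[[308, 281], [322, 281], [303, 282], [327, 282], [301, 283], [329, 283], [299, 284], [332, 284], [297, 285], [334, 285], [295, 286], [336, 286], [293, 287], [337, 287], [292, 288], [339, 288], [290, 289], [340, 289], [289, 290], [341, 290], [288, 291], [343, 291], [300, 284], [303, 282], [306, 282], [309, 281], [312, 281], [315, 281], [318, 281], [321, 281], [324, 282], [327, 282], [330, 284]]
[-163.9   69.6  123.5] 0.0890066899078482
1.1 -1.6140873348901348
1.15 -0.6069499091963824
1.2 0.7613890050982481
1.25 2.4910823303716962
```

Request:
jog_arm(
  motion=[
    [[0, 0, 0, 0, 0, 0, 1], [0, 0, 0, 0, 0, 0, 1], [0, 0, 0, 0, 0, 0, 1], [0, 0, 0, 0, 0, 0, 1], [0, 0, 0, 0, 0, 0, 1], [0, 0, 0, 0, 0, 0, 1], [0, 0, 0, 0, 0, 0, 1], [0, 0, 0, 0, 0, 0, 1]],
  ],
)

```text
time_s: 17.07
tool_pos: [468.9, 81.3, 98.0]
eef_rot: [-0.159, -3.125, -0.0]
wrist_force: [-3.9, 0.7, 17.7]
finger_gap: 29.3
finger_force: 59.9
```

Request:
jog_arm(
  motion=[
    [[0, 0, 0.002, 0, 0, 0, 1], [0, 0, 0.002, 0, 0, 0, 1], [0, 0, 0.002, 0, 0, 0, 1], [0, 0, 0.002, 0, 0, 0, 1], [0, 0, 0.002, 0, 0, 0, 1], [0, 0, 0.002, 0, 0, 0, 1]],
  ],
)

```text
time_s: 17.57
tool_pos: [469.0, 81.3, 97.9]
eef_rot: [-0.159, -3.126, -0.0]
wrist_force: [-6.2, 0.0, 25.3]
finger_gap: 29.3
finger_force: 59.6
```

```bash
python3 -c "
from h import *
print(manip.sign_off())"
```

```text
the job is handed in; nothing more can be done
None
```

I wound the crank clockwise to its top stop, flipped the catch fully clear, and handed in with the gripper holding the feed lever on its bottom stop at 17.6 s; I touched nothing else on the bench.

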